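# Find the stamped specimen crate and push it to the dispatch rail

## Robot

A 6-joint arm with a two-finger parallel gripper is mounted at the origin on the work surface. World frame = base frame: x ahead of the robot, y to its left, z up, the work surface at z = 0. Lengths are in m, angles in rad, forces in N, time in s.
With the tool pointing down it reaches from about 0.375 to 0.825 m from the base axis. Payload 5.5 kg.
Tool frame: the origin (TCP) lies midway between the tips of the shut fingers; the grasp point (between the pads) lies 19 mm behind it (manip.grasp_offset is the distance from the TCP to the grasp point, in m); y points along the fingers, z is the direction in which the jaws open and shut, and the axes are right-handed (so a half turn about y gives the same grasp; the last joint's range is limited). The gripper opens to 85 mm and grips with 20 to 120 N. Pads are 22 mm wide; open, the fingers measure 114 mm over their backs; the gripper's body (76 mm by 85 mm) begins 54 mm behind the grasp point. The pads swing forward as they close: fully open they stand 13 mm farther back than shut.
Start: joints at [1.225, 0.314, -0.047, 1.21, 0, 1.571], TCP at [0.203, 0.564, 0.231] pointing down, gripper open.
Joint ranges: [-2.67, 2.67], [-0.69, 1.73], [-1.03, 1.25], [-2.08, 2.16], [-1.42, 1.45], [-3.14, 3.14]. Speed limits (rad/s): [2.39, 2.39, 3.01, 3.14, 3.14, 3.14].

## Interface

Orientations are given as a unit quaternion [w, x, y, z].
In Python, from rig import read_state, imaging, workorder, manip gives the robot as it stands.
- The arm moves only by the shell command python3 -m pendant 'ROWS' [OPENING] [FORCE]. ROWS is JSON, a list of rows, each an object of numbers: "tx", "ty", "tz": the shift along the tool's x, y, z in units of 750 mm (1.0 is 750 mm); "ax", "ay", "az": the turn, a rotation vector about the tool's x, y, z in units of pi/2 rad (1.0 is pi/2 rad). A call has 1 to 10 rows; each row is the pose to reach, as a shift and turn from the pose commanded when the call began, along the tool's axes at that moment; what a row does not reach only later rows make up. A row lasts 1/10 s, in which the tool goes at most 50 mm and 8.59 degrees, less where a joint would pass 70% of its speed; a pose out of reach is approached as far as the arm can. A call with a number of a shift or a turn outside -1 to 1 is refused whole. A call with a gripper value outside its range is refused whole. OPENING is the opening, from -1 (shut) to 1 (fully open), set as the call begins (- or left out, the last holds). The fingers move at their own pace and stop on an object; FORCE is the grip in N (left out, the last holds). Time passes only in rows, so rows that repeat a pose let the fingers close. It gives the time, the measured TCP pose, the force and the opening at its end, in the units of the state.
- read_state(): the state, without advancing time (a new reading comes with each control period).
- imaging.camera(name): name is "scene" or "top" or "wrist"; returns the picture (420x560x3 uint8, blue, green, red); there is no depth.
- imaging.calibration(name): a dict with "mtx" (3x3 intrinsics, pixels), "xyz" and "rotation" of the camera in the world. Camera axes: x right, y up, looking along -z (the intrinsics and any distortion apply to the point x, -y, -z); pixel columns grow to the right and rows downward; lengths in m; the calibration is good to about 2 mm. A picture is of the moment at which its call begins: read the wrist's pose just before it. calibration takes no time and is no camera call; for the wrist camera it gives the pose at the moment of the call.
- workorder.hand_in(): hands the job in, once; it reports no verdict.
Trained networks look in the newest picture that a camera, given by its name, has taken for a name from the list of things; names that differ only in an ending like _2 or _b are one class to them, and where a whole thing is asked for, a point or a joint stands for the part that bears it (a point fixed in the world has none). Each returns a list of dicts, best first, with "conf" (0 to 1); they miss things now and then, are a little off and sometimes report something else, mostly with a low value. They report only what shows in the picture. A call takes as long as a camera call. They do not tell look-alikes from the thing itself.
- imaging.regions_of(camera, query): "region" (420x560 bool, what is visible of it) and "position" ([row, column] in pixels, amid what is visible of it).
The state is a dict: "clock": time; "joint_pos": joint angles; "qd": joint speeds; "joint_efforts": joint torques, N m; "tcp_pos": TCP position; "eef_rot": TCP orientation; "wrist_force": force on the tool from outside, world axes, zero at the start; "moment": the same for the moment, N m; "gripper_width": finger opening in m.
Only numpy, scipy, OpenCV 4.12 (cv2) and the standard library are available. Lean on these libraries where they do the work, as an engineer would, in place of code of your own. Each camera call takes 0.05 s, during which the arm holds its last target. There are 200 camera calls.

## Task

Tip the left-hand crate (left as seen from the robot) over towards the robot so that it lies on its near side and its underside shows; then do the same with the right-hand crate. One of them has a stamp underneath: push that one along the bench, lying as it is, until its stamped underside stands flat against the dispatch rail, and leave the other lying where it was tipped. Only tip and push: do not lift the crates off the bench, and do not disturb the other things.

Things in the scene. Friction and masses are not known exactly. Their poses are not given: they have to be found in the camera images.
- crate_stamped: The crate with a dark stamp (a ring 58 mm across round a dot, a broad bar at each side, 114 mm long in all) on its underside; it may stand left or right. Upright closed white plastic crate, 80 deep (x) x 150 wide (y) x 125 mm high (z), about 0.4 kg, loose. Origin: centre of its underside; at the start z is up and -x faces the robot (within 12 degrees). Its flat lid (top) is at own z = 125 mm.
- crate_plain: Same crate without a stamp, on the other side; looks the same until tipped. Upright closed white plastic crate, 80 deep (x) x 150 wide (y) x 125 mm high (z), about 0.4 kg, loose. Origin: centre of its underside; at the start z is up and -x faces the robot (within 12 degrees). Its flat lid (top) is at own z = 125 mm.
- crate_stamped_edge (a point): Middle of the lower near edge of crate_stamped (own -40, 0, 0 mm). When the top is drawn towards the robot, from behind, the crate tips about this edge; past about 33 degrees it falls over by itself onto its near side and stays there, own z towards the robot, the underside upright and facing the rail, 80 mm high.
- crate_plain_edge (a point): Middle of the lower near edge of crate_plain (own -40, 0, 0 mm). When the top is drawn towards the robot, from behind, the crate tips about this edge; past about 33 degrees it falls over by itself onto its near side and stays there, own z towards the robot, the underside upright and facing the rail, 80 mm high.
- rail: The dispatch line: a fixed straight aluminium stop rail, 720 mm long and 50 mm high, across the bench beyond the crates. The origin is at the foot of the middle of its near face (the face towards the robot); its y runs along it, its x points away from the robot.
- reagent_bottle: Bystander, loose, to be left alone: small amber glass bottle with cap, 44 mm across, 95 tall, between the crates. The origin is the centre of its underside.
- jar: Bystander, loose, to be left alone: low glass jar, 48 mm across, 55 tall, between the crates and nearer the rail. The origin is the centre of its underside.
- beaker: Bystander, loose, to be left alone: open glass beaker, 68 mm across, 90 tall, to the left of the left crate. The origin is the centre of its underside.
- tape_roll: Bystander, loose, to be left alone: roll of grey tape lying flat, 80 mm across, 20 high, to the left of the left crate. The origin is the centre of its underside.
- screwdriver: Bystander, loose, to be left alone: screwdriver lying to the right of the right crate. The origin is the centre of its underside.
- weight: Bystander, loose, to be left alone: brass calibration weight with a knob, 44 mm across, 55 tall, to the right of the right crate. The origin is the centre of its underside.
- wash_bottle: Bystander, loose, to be left alone: white plastic bottle, 60 mm across, 110 tall, on the robot's side of the gap between the crates. The origin is the centre of its underside.
Things that resemble listed ones, but are neither listed nor needed, are in the scene too. Leave any green look-alike of the crate_stamped alone.

How it is judged:
By the outcome, as a careful person would: the job done as asked, in the order asked, and still so for the second after the job is handed in, with the robot touching nothing.
It also fails if it takes over 70 s, if anything falls off the work surface, if the arm or the gripper's body presses on something with over 40 N, if the wrist force passes 120 N, or if a joint passes its speed limit or range.

## Working session

There is one attempt and no reset: what is moved stays moved. The work goes in short steps, Python scripts to look and compute and a shell command to move; the robot and the scene stay as the last step left them, time stands still between calls to the robot, and variables do not carry over. Pictures are saved under pics/ and viewed, about 8 in all and at most 12, crops included, and the job is handed in when it is done.

```bash
ls; mkdir -p pics; python3 - <<'E'
from rig import read_state, imaging, manip
import cv2,numpy as np
s=read_state(); print(s)
print(manip.grasp_offset)
a=[imaging.camera(n) for n in("scene","top")]
for n in("scene","top"):
    c=imaging.calibration(n); print(n,c)
cv2.imwrite('pics/top.png',cv2.resize(a[1],(800,600))); cv2.imwrite('pics/scene.png',cv2.resize(a[0],(800,600)))
E
```

```text
pics
{'clock': 0.0, 'joint_pos': array([ 1.22501974e+00,  3.14210228e-01, -4.80242897e-02,  1.21019908e+00,
       -7.06468793e-06,  1.57081932e+00]), 'qd': array([ 0.00034473, -0.00150266, -0.00097495, -0.00034199,  0.00113021,
        0.0017449 ]), 'joint_efforts': array([-3.66867362e-04, -5.39585531e+01,  3.39753163e+01,  1.91087450e-02,
        4.86862945e-06,  2.46099333e-06]), 'tcp_pos': array([0.20317284, 0.56397095, 0.23046805]), 'eef_rot': array([-0.69599294,  0.69713427, -0.12174746,  0.12155323]), 'wrist_force': array([-0.03893776,  0.47336294, -0.23802953]), 'moment': array([-0.06638223, -0.02374314, -0.03537809]), 'gripper_width': 0.08511849388756763}
0.0187
scene {'mtx': array([[459.21735063,   0.        , 274.91258066],
       [  0.        , 459.21735063, 199.68045908],
       [  0.        ,   0.        ,   1.        ]]), 'xyz': array([ 1.60029598, -0.15827295,  0.74212529]), 'rotation': array([0.66249809, 0.36019723, 0.30429747, 0.5820286 ])}
top {'mtx': array([[530.79492013,   0.        , 274.5691056 ],
       [  0.        , 530.79492013, 210.99848619],
       [  0.        ,   0.        ,   1.        ]]), 'xyz': array([0.45845438, 0.0063769 , 1.56593553]), 'rotation': array([-0.70435196, -0.02260001,  0.02376435,  0.70909295])}
```

View pics/top.png

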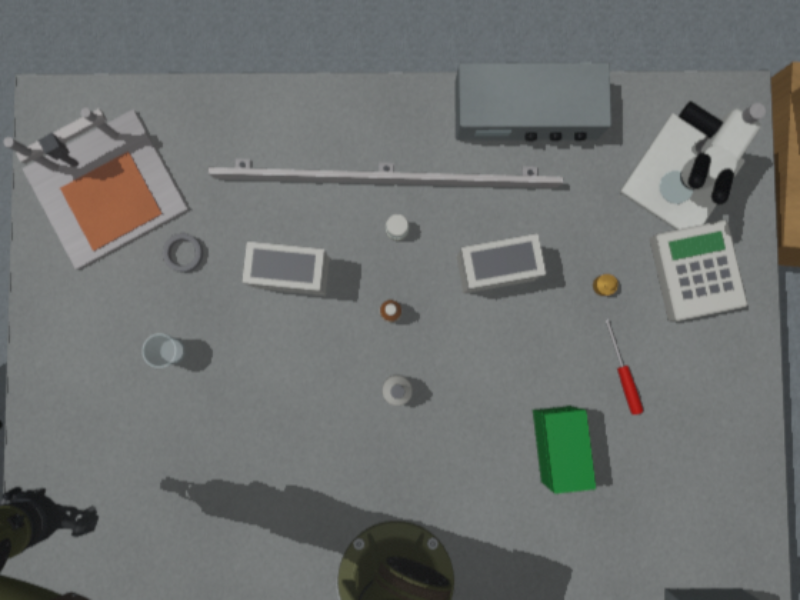

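View pics/scene.png

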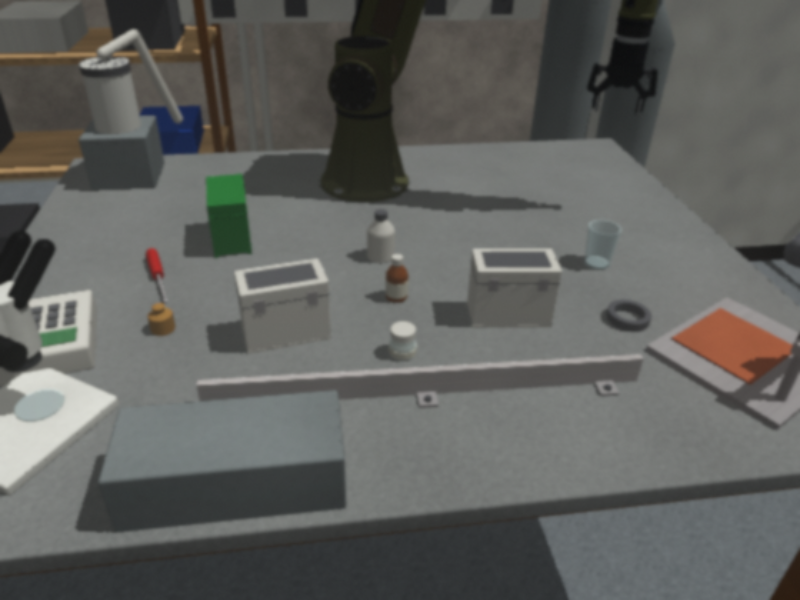

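Top view: the two white crates have lids at about (285,267) and (503,263), and the rail runs from (210,172) to (562,182). The jar is at (397,228), the reagent bottle at (391,310), the wash bottle at (397,390) and the green look-alike at (565,450). I'll locate them in world coordinates.

```bash
cat > h.py <<'E'
import numpy as np, cv2
from scipy.spatial.transform import Rotation as R
from rig import read_state, imaging
def ray(c,uv,z):
    q=np.array(c['rotation']); M=R.from_quat(q[[1,2,3,0]]).as_matrix()
    uv=np.atleast_2d(np.asarray(uv,float)); h=np.c_[uv,np.ones(len(uv))]@np.linalg.inv(c['mtx']).T
    d=(h*[1,-1,-1])@M.T; t=(z-c['xyz'][2])/d[:,2]
    return np.array(c['xyz'])+d*t[:,None]
def proj(c,P):
    q=np.array(c['rotation']); M=R.from_quat(q[[1,2,3,0]]).as_matrix()
    p=((np.atleast_2d(P)-c['xyz'])@M)*[1,-1,-1]; p=p@c['mtx'].T
    return p[:,:2]/p[:,2:]
def panel(img,reg):
    "lid panel: dark pixels well inside the crate region"
    g=cv2.cvtColor(img,cv2.COLOR_BGR2GRAY); k=cv2.convexHull(np.argwhere(reg)[:,::-1].astype(np.int32))
    m=np.zeros(g.shape,np.uint8); cv2.fillConvexPoly(m,k,1); m=cv2.erode(m,np.ones((5,5)))
    d=((g<135)&(m>0)).astype(np.uint8); n,l,s,_=cv2.connectedComponentsWithStats(d)
    i=1+np.argmax(s[1:,4]); return cv2.boxPoints(cv2.minAreaRect(np.argwhere(l==i)[:,::-1].astype(np.float32)))
E
python3 - <<'E'
from h import *
np.set_printoptions(precision=4,suppress=True)
img=imaging.camera("top"); c=imaging.calibration("top")
for d in imaging.regions_of("top","crate_stamped")[:4]:
    b=panel(img,d['region']); w=ray(c,b,.125); print(d['conf'],d['position'],'ctr',w.mean(0),'\n',w[:,:2], np.linalg.norm(np.diff(w,axis=0),axis=1))
    ys=np.argwhere(d['region'])[:,::-1]; bb=cv2.boxPoints(cv2.minAreaRect(ys.astype(np.float32))); print(' region@.125',ray(c,bb,.125)[:,:2].round(3).tolist())
for n,z in dict(rail=.05,reagent_bottle=.06,jar=.04,beaker=.05,tape_roll=.02,screwdriver=.015,weight=.04,wash_bottle=.06).items():
    for d in imaging.regions_of("top",n)[:1]:
        r=d['region'];b=cv2.boxPoints(cv2.minAreaRect(np.argwhere(r)[:,::-1].astype(np.float32)))
        print(n,round(d['conf'],2),ray(c,d['position'][::-1],z)[0][:2], ray(c,b,z)[:,:2].round(3).tolist())
E
```

```text
0.9 [312.9, 394.0] ctr [ 0.2738 -0.3166  0.125 ] 
 [[ 0.3431 -0.2641]
 [ 0.3525 -0.3555]
 [ 0.2044 -0.3687]
 [ 0.1951 -0.2779]] [0.0919 0.1487 0.0912]
 region@.125 [[0.347, -0.259], [0.358, -0.36], [0.2, -0.374], [0.19, -0.274]]
0.81 [179.1, 348.4] ctr [ 0.6308 -0.209   0.125 ] 
 [[ 0.6473 -0.1461]
 [ 0.6678 -0.2631]
 [ 0.6143 -0.2718]
 [ 0.5938 -0.155 ]] [0.1189 0.0542 0.1186]
 region@.125 [[0.656, -0.116], [0.684, -0.278], [0.597, -0.291], [0.57, -0.131]]
rail 0.74 [0.8094 0.0127] [[0.809, 0.374], [0.852, 0.374], [0.83, -0.342], [0.787, -0.34]]
reagent_bottle 0.73 [0.5304 0.0122] [[0.551, 0.035], [0.569, -0.001], [0.532, -0.019], [0.515, 0.017]]
jar 0.62 [0.7095 0.0015] [[0.736, 0.016], [0.736, -0.028], [0.686, -0.028], [0.686, 0.016]]
beaker 0.84 [0.4588 0.4584] [[0.498, 0.505], [0.498, 0.419], [0.432, 0.419], [0.433, 0.504]]
tape_roll 0.68 [0.657  0.4653] [[0.704, 0.474], [0.704, 0.395], [0.627, 0.394], [0.628, 0.473]]
screwdriver 0.96 [ 0.3918 -0.4793] [[0.497, -0.427], [0.505, -0.452], [0.335, -0.504], [0.327, -0.48]]
weight 0.77 [ 0.5905 -0.4243] [[0.604, -0.397], [0.62, -0.444], [0.58, -0.456], [0.565, -0.409]]
wash_bottle 0.69 [ 0.3893 -0.0027] [[0.385, 0.037], [0.426, -0.004], [0.383, -0.046], [0.343, -0.005]]
```

```bash
cat >> h.py <<'E'
def rows(tgts,ty=None):
    "tgts: list of (x,y,z,yaw deg of jaw axis from +y). prints row numbers relative to present pose (tool down kept)"
    s=read_state(); q=s['eef_rot']; R0=R.from_quat(q[[1,2,3,0]]); p0=s['tcp_pos']; M=R0.as_matrix()
    j=M[:,2]; sg=1 if j[1]>0 else -1
    for x,y,z,w in tgts:
        w=np.radians(w); zz=sg*np.array([-np.sin(w),np.cos(w),0]); yy=np.array([0,0,-1.]); xx=np.cross(yy,zz)
        T=np.c_[xx,yy,zz]; d=M.T@(np.array([x,y,z])-p0)/.75; a=R.from_matrix(M.T@T).as_rotvec()/(np.pi/2)
        print('{"tx":%.3f,"ty":%.3f,"tz":%.3f,"ax":%.3f,"ay":%.3f,"az":%.3f}'%(*d,*a))
def st():
    s=read_state(); q=s['eef_rot']; M=R.from_quat(q[[1,2,3,0]]).as_matrix(); print(round(s['clock'],2),s['tcp_pos'].round(4),'jaw',M[:,2].round(3),'app',M[:,1].round(3),'F',s['wrist_force'].round(1),s['gripper_width'].round(3),'q',s['joint_pos'].round(2))
E
python3 - <<'E'
from h import *
np.set_printoptions(precision=4,suppress=True)
img=imaging.camera("top"); c=imaging.calibration("top")
for n in("crate_plain","crate_stamped_edge"):
  for d in imaging.regions_of("top",n)[:6]: print(n,d['conf'],d['position'])
# left crate by hand-placed region
m=np.zeros(img.shape[:2],bool); m[170:202,170:230]=1
def lid(r0,r1,c0,c1):
    g=cv2.cvtColor(img,cv2.COLOR_BGR2GRAY)[r0:r1,c0:c1]; n,l,s,_=cv2.connectedComponentsWithStats((g>135).astype(np.uint8))
    i=1+np.argmax(s[1:,4]); b=cv2.boxPoints(cv2.minAreaRect(np.argwhere(l==i)[:,::-1].astype(np.float32)))+[c0,r0]
    print('px',b.tolist()); w=ray(c,b,.125)[:,:2]; print('lid',w.mean(0),w.tolist(),np.linalg.norm(np.diff(w,axis=0),axis=1))
lid(160,215,160,240); lid(155,215,315,392)
b=panel(img,m); w=ray(c,b,.125); print('L panel',w.mean(0),w[:,:2].tolist())
d=imaging.regions_of("top","rail")[0]['region']
for f,z in((np.min,.05),(np.max,.05),(np.max,0.)):
    cols=[k for k in range(155,390,4) if d[:,k].any()]
    e=np.array([[k,f(np.where(d[:,k])[0])+(.5 if f is np.max else -.5)] for k in cols]); w=ray(c,e,z)
    p=np.polyfit(w[:,1],w[:,0],1); r=w[:,0]-np.polyval(p,w[:,1]); k=abs(r)<.004; p=np.polyfit(w[k,1],w[k,0],1); print('rail x=',p,z,k.mean(),w[:,1].min(),w[:,1].max())
st()
rows([(0.75,0.2,0.23,0)])
E
```

```text
crate_plain 0.7 [123.4, 270.2]
crate_plain 0.65 [189.2, 200.2]
crate_stamped_edge 0.89 [183.8, 348.3]
crate_stamped_edge 0.78 [312.2, 392.1]
crate_stamped_edge 0.64 [188.4, 199.8]
px [[168.8415813446045, 197.58415985107422], [171.78217887878418, 168.1782169342041], [226.2376251220703, 173.62376022338867], [223.29702758789062, 203.02970123291016]]
lid [0.624  0.2134] [[0.5916203798046196, 0.2914601422328955], [0.6722828938565653, 0.2839303586287587], [0.6563150699272511, 0.13506947270659567], [0.5757534020640578, 0.1431385786816162]] [0.081  0.1497 0.081 ]
px [[322.4480857849121, 172.5753517150879], [376.07567977905273, 162.69658184051514], [381.42530822753906, 191.7374382019043], [327.7977180480957, 201.61620712280273]]
lid [ 0.6307 -0.2082] [[0.657475577073773, -0.1279206068106982], [0.6837433086116755, -0.27509447668308745], [0.6037902998185736, -0.28815022738527335], [0.5777261283059089, -0.14148593802370768]] [0.1495 0.081  0.149 ]
L panel [0.6239 0.2127 0.125 ] [[0.6038154295545753, 0.274310291857019], [0.6570591229417025, 0.269118339302924], [0.6439875559168458, 0.1510239942025
[... 248 characters left out ...]
.0 0.9830508474576272 -0.3340238142855814 0.35893461097334406Traceback (most recent call last):
  File "<stdin>", line 19, in <module>
  File "h.py", line 28, in st
    s=read_state(); q=s['eef_rot']; M=R.from_quat(q[[1,2,3,0]]).as_matrix(); print(round(s['clock'],2),s['tcp_pos'].round(4),'jaw',M[:,2].round(3),'app',M[:,1].round(3),'F',s['wrist_force'].round(1),s['gripper_width'].round(3),'q',s['joint_pos'].round(2))
                                                                                                                                                                                                       ^^^^^^^^^^^^^^^^^^^^^^^^
AttributeError: 'float' object has no attribute 'round'
```

```bash
sed -i "s/s\['gripper_width'\].round(3)/round(float(s['gripper_width']),3)/" h.py; python3 - <<'E'
from h import *
st(); rows([(0.70,0.205,0.23,-6.1),(0.70,0.205,0.10,-6.1)])
E
```

```text
0.8 [0.2034 0.5645 0.2314] jaw [0.339 0.941 0.   ] app [ 0.  0. -1.] F [-0.6  0.3  0.3] 0.086 q [ 1.22  0.31 -0.05  1.21 -0.    1.57]
{"tx":0.785,"ty":0.002,"tz":-0.227,"ax":-0.000,"ay":-0.152,"az":0.000}
{"tx":0.785,"ty":0.175,"tz":-0.227,"ax":-0.000,"ay":-0.152,"az":0.000}
```

```bash
python3 -m pendant '[{"tx":0.4,"tz":-0.114},{"tx":0.4,"tz":-0.114},{"tx":0.4,"tz":-0.114},{"tx":0.4,"tz":-0.114},{"tx":0.4,"tz":-0.114},{"tx":0.4,"tz":-0.114},{"tx":0.4,"tz":-0.114},{"tx":0.4,"tz":-0.114},{"tx":0.4,"tz":-0.114}]' 1; python3 -m pendant '[{"tx":0.385,"tz":-0.113,"ay":-0.152},{"tx":0.385,"tz":-0.113,"ay":-0.152},{"tx":0.385,"tz":-0.113,"ay":-0.152},{"tx":0.385,"tz":-0.113,"ay":-0.152},{"tx":0.385,"tz":-0.113,"ay":-0.152},{"tx":0.385,"tz":-0.113,"ay":-0.152},{"tx":0.385,"tz":-0.113,"ay":-0.152},{"tx":0.385,"tz":-0.113,"ay":-0.152},{"tx":0.385,"tz":-0.113,"ay":-0.152}]' 1; python3 - <<'E'
from h import *
st(); rows([(0.70,0.205,0.10,-6.1),(0.582,0.2175,0.10,-6.1)])
img=imaging.camera("wrist"); cv2.imwrite('pics/w1.png',img)
E
```

```text
0.8 [0.2034 0.5645 0.2314] jaw [0.339 0.941 0.   ] app [ 0.  0. -1.] F [-0.6  0.3  0.3] 0.086 q [ 1.22  0.31 -0.05  1.21 -0.    1.57]
{"tx":0.785,"ty":0.175,"tz":-0.227,"ax":-0.000,"ay":-0.152,"az":0.000}
{"tx":0.632,"ty":0.175,"tz":-0.264,"ax":-0.000,"ay":-0.152,"az":0.000}validation failed for argument at $[0]...
validation failed for argument at $[0]...
```

View pics/w1.png

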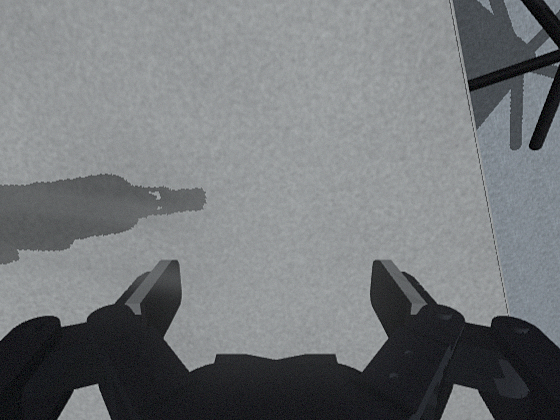

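The calls were refused, so nothing moved; the picture shows only the bare bench at the start pose. Rows probably need all six keys.

```bash
python3 -m pendant '[{"tx":0.4,"ty":0,"tz":-0.114,"ax":0,"ay":0,"az":0},{"tx":0.4,"ty":0,"tz":-0.114,"ax":0,"ay":0,"az":0},{"tx":0.4,"ty":0,"tz":-0.114,"ax":0,"ay":0,"az":0},{"tx":0.4,"ty":0,"tz":-0.114,"ax":0,"ay":0,"az":0},{"tx":0.4,"ty":0,"tz":-0.114,"ax":0,"ay":0,"az":0},{"tx":0.4,"ty":0,"tz":-0.114,"ax":0,"ay":0,"az":0},{"tx":0.4,"ty":0,"tz":-0.114,"ax":0,"ay":0,"az":0},{"tx":0.4,"ty":0,"tz":-0.114,"ax":0,"ay":0,"az":0},{"tx":0.4,"ty":0,"tz":-0.114,"ax":0,"ay":0,"az":0}]' 1; python3 - <<'E'
from h import *
st(); rows([(0.70,0.205,0.23,-6.1)])
E
```

```text
clock: 1.75
tcp_pos: [0.456, 0.3827, 0.2312]
eef_rot: [0.697, -0.697, 0.122, -0.121]
wrist_force: [0.1, 0.4, 0.7]
gripper_width: 0.0854
1.75 [0.456  0.3827 0.2312] jaw [ 0.339  0.941 -0.   ] app [-0.001  0.    -1.   ] F [0.1 0.4 0.7] 0.085 q [ 0.7   0.31 -0.06  1.21  0.    1.04]
{"tx":0.386,"ty":0.001,"tz":-0.113,"ax":-0.000,"ay":-0.152,"az":-0.001}
```

```bash
python3 -m pendant '[{"tx":0.386,"ty":0,"tz":-0.113,"ax":0,"ay":-0.152,"az":0},{"tx":0.386,"ty":0,"tz":-0.113,"ax":0,"ay":-0.152,"az":0},{"tx":0.386,"ty":0,"tz":-0.113,"ax":0,"ay":-0.152,"az":0},{"tx":0.386,"ty":0,"tz":-0.113,"ax":0,"ay":-0.152,"az":0},{"tx":0.386,"ty":0,"tz":-0.113,"ax":0,"ay":-0.152,"az":0},{"tx":0.386,"ty":0,"tz":-0.113,"ax":0,"ay":-0.152,"az":0},{"tx":0.386,"ty":0,"tz":-0.113,"ax":0,"ay":-0.152,"az":0},{"tx":0.386,"ty":0,"tz":-0.113,"ax":0,"ay":-0.152,"az":0},{"tx":0.386,"ty":0,"tz":-0.113,"ax":0,"ay":-0.152,"az":0}]' 1; python3 - <<'E'
from h import *
st(); rows([(0.70,0.205,0.10,-6.1)])
img=imaging.camera("wrist"); cv2.imwrite('pics/w2.png',img)
E
```

```text
clock: 2.65
tcp_pos: [0.6989, 0.2066, 0.2312]
eef_rot: [0.706, -0.706, 0.037, -0.037]
wrist_force: [-0.3, 0.3, 0.2]
gripper_width: 0.0855
2.65 [0.6989 0.2066 0.2312] jaw [0.105 0.995 0.   ] app [-0.001  0.    -1.   ] F [-0.3  0.3  0.2] 0.086 q [0.29 0.57 0.34 1.34 0.   0.39]
{"tx":0.002,"ty":0.175,"tz":-0.002,"ax":-0.000,"ay":0.001,"az":-0.001}
```

View pics/w2.png

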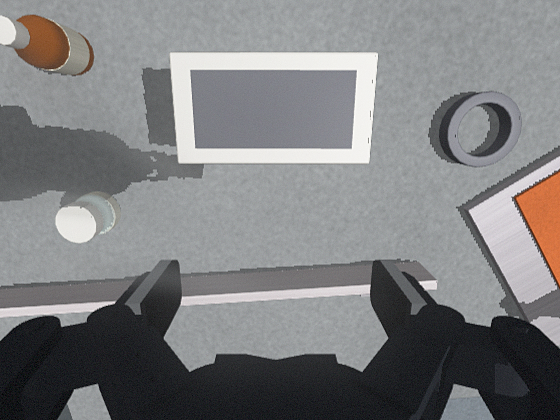

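The wrist view shows the lid centred on the gripper (column 275) and parallel to the jaws, with no obstruction. Next I go down behind the crate.

```bash
python3 -m pendant '[{"tx":0.002,"ty":0.06,"tz":0,"ax":0,"ay":0,"az":0},{"tx":0.002,"ty":0.12,"tz":0,"ax":0,"ay":0,"az":0},{"tx":0.002,"ty":0.16,"tz":0,"ax":0,"ay":0,"az":0},{"tx":0.002,"ty":0.175,"tz":0,"ax":0,"ay":0,"az":0},{"tx":0.002,"ty":0.175,"tz":0,"ax":0,"ay":0,"az":0},{"tx":-0.02,"ty":0.175,"tz":0,"ax":0,"ay":0,"az":0},{"tx":-0.035,"ty":0.175,"tz":0,"ax":0,"ay":0,"az":0},{"tx":-0.05,"ty":0.175,"tz":0,"ax":0,"ay":0,"az":0},{"tx":-0.06,"ty":0.175,"tz":0,"ax":0,"ay":0,"az":0}]'; python3 - <<'E'
from h import *
st()
E
```

```text
clock: 3.6
tcp_pos: [0.6574, 0.2106, 0.104]
eef_rot: [0.707, -0.705, 0.035, -0.04]
wrist_force: [1.3, 0.3, 0.9]
gripper_width: 0.0856
3.6 [0.6574 0.2106 0.104 ] jaw [0.106 0.994 0.002] app [ 0.006  0.002 -1.   ] F [1.3 0.3 0.9] 0.086 q [ 0.31  0.54  0.    1.02 -0.    0.42]
```

```bash
python3 -m pendant '[{"tx":-0.013,"ty":0,"tz":0,"ax":0,"ay":0,"az":0},{"tx":-0.026,"ty":0,"tz":0,"ax":0,"ay":0,"az":0},{"tx":-0.039,"ty":0,"tz":0,"ax":0,"ay":0,"az":0},{"tx":-0.052,"ty":0,"tz":0,"ax":0,"ay":0,"az":0},{"tx":-0.065,"ty":0,"tz":0,"ax":0,"ay":0,"az":0}]'; python3 - <<'E'
from h import *
st(); a=imaging.camera("scene"); cv2.imwrite('pics/s2.png',a[100:300,250:480].repeat(3,0).repeat(3,1))
E
```

```text
clock: 4.1
tcp_pos: [0.6053, 0.2144, 0.0994]
eef_rot: [-0.706, 0.706, -0.038, 0.037]
wrist_force: [-0.3, -0.7, 0.8]
gripper_width: 0.0855
4.1 [0.6053 0.2144 0.0994] jaw [ 0.107  0.994 -0.001] app [-0.002 -0.    -1.   ] F [-0.3 -0.7  0.8] 0.086 q [ 0.34  0.47 -0.13  0.97  0.    0.45]
```

View pics/s2.png

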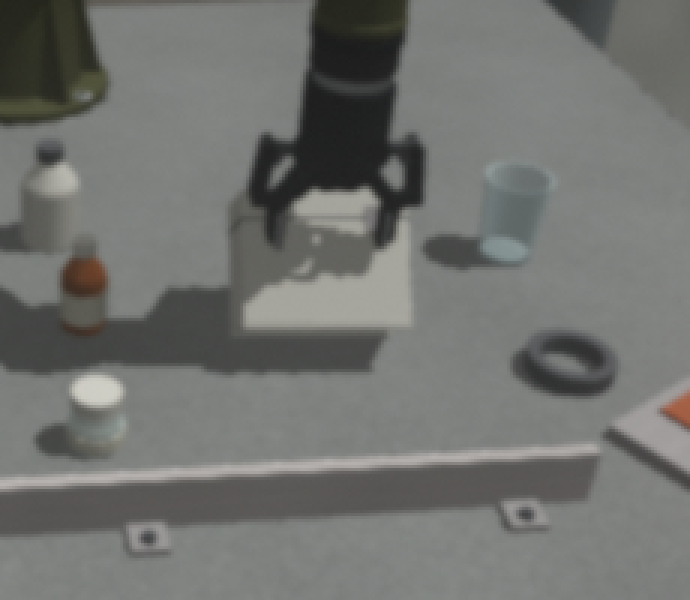

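The crate is tipping properly about its near edge, roughly 30° so far. I'll continue a little further, hold, then raise the tool.

```bash
python3 -m pendant '[{"tx":-0.013,"ty":0,"tz":0,"ax":0,"ay":0,"az":0},{"tx":-0.026,"ty":0,"tz":0,"ax":0,"ay":0,"az":0},{"tx":-0.04,"ty":0,"tz":0,"ax":0,"ay":0,"az":0},{"tx":-0.04,"ty":0,"tz":0,"ax":0,"ay":0,"az":0},{"tx":-0.04,"ty":-0.04,"tz":0,"ax":0,"ay":0,"az":0},{"tx":-0.04,"ty":-0.1,"tz":0,"ax":0,"ay":0,"az":0},{"tx":-0.04,"ty":-0.16,"tz":0,"ax":0,"ay":0,"az":0},{"tx":-0.04,"ty":-0.16,"tz":0,"ax":0,"ay":0,"az":0}]'; python3 - <<'E'
from h import *
st(); a=imaging.camera("scene"); cv2.imwrite('pics/s3.png',a[100:300,250:480].repeat(3,0).repeat(3,1))
rows([(.70,.205,.26,-6.1),(.705,-.195,.23,10.1)])
E
```

```text
clock: 4.95
tcp_pos: [0.581, 0.2191, 0.2273]
eef_rot: [0.708, -0.704, 0.034, -0.042]
wrist_force: [1.0, -0.3, -0.4]
gripper_width: 0.0855
4.95 [0.581  0.2191 0.2273] jaw [0.107 0.994 0.005] app [ 0.011  0.004 -1.   ] F [ 1.  -0.3 -0.4] 0.085 q [ 0.36  0.34 -0.01  1.2  -0.    0.47]
{"tx":0.162,"ty":-0.047,"tz":-0.001,"ax":-0.002,"ay":-0.000,"az":0.004}
{"tx":0.225,"ty":-0.008,"tz":-0.530,"ax":-0.002,"ay":-0.180,"az":0.005}
```

View pics/s3.png

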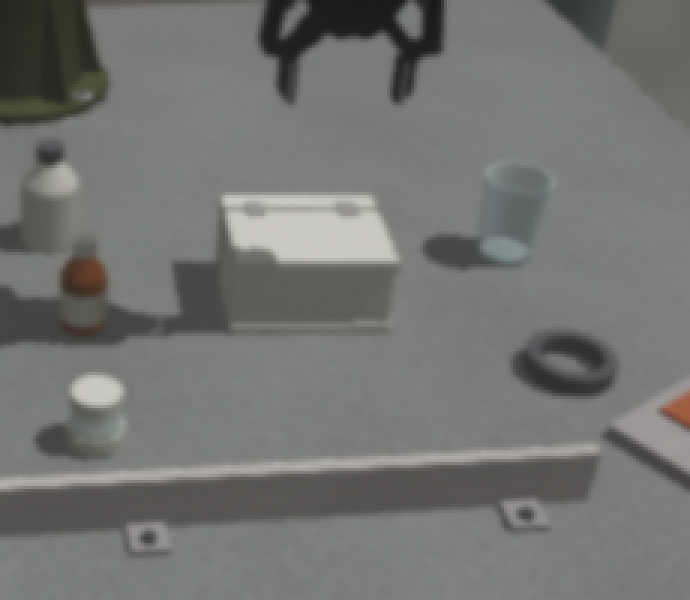

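The left crate lies on its near side and its underside at (308,295) is blank, so the right one should carry the stamp. Moving behind the right crate.

```bash
python3 -m pendant '[{"tx":0.225,"ty":0,"tz":-0.53,"ax":0,"ay":-0.18,"az":0},{"tx":0.225,"ty":0,"tz":-0.53,"ax":0,"ay":-0.18,"az":0},{"tx":0.225,"ty":0,"tz":-0.53,"ax":0,"ay":-0.18,"az":0},{"tx":0.225,"ty":0,"tz":-0.53,"ax":0,"ay":-0.18,"az":0},{"tx":0.225,"ty":0,"tz":-0.53,"ax":0,"ay":-0.18,"az":0},{"tx":0.225,"ty":0,"tz":-0.53,"ax":0,"ay":-0.18,"az":0},{"tx":0.225,"ty":0,"tz":-0.53,"ax":0,"ay":-0.18,"az":0},{"tx":0.225,"ty":0,"tz":-0.53,"ax":0,"ay":-0.18,"az":0},{"tx":0.225,"ty":0,"tz":-0.53,"ax":0,"ay":-0.18,"az":0},{"tx":0.225,"ty":0,"tz":-0.53,"ax":0,"ay":-0.18,"az":0}]'; python3 - <<'E'
from h import *
st()
rows([(.705,-.195,.10,10.1),(.605,-.2125,.1,10.1)])
E
```

```text
clock: 6.0
tcp_pos: [0.7024, -0.2006, 0.2173]
eef_rot: [-0.704, 0.705, 0.059, -0.061]
wrist_force: [1.0, 0.3, -0.3]
gripper_width: 0.0854
6.0 [ 0.7024 -0.2006  0.2173] jaw [-0.169  0.986 -0.001] app [-0.002 -0.001 -1.   ] F [ 1.   0.3 -0.3] 0.085 q [-0.28  0.58  0.32  1.32 -0.   -0.45]
{"tx":0.005,"ty":0.156,"tz":0.007,"ax":0.000,"ay":-0.004,"az":-0.001}
{"tx":-0.130,"ty":0.157,"tz":0.006,"ax":0.000,"ay":-0.004,"az":-0.001}
```

```bash
python3 -m pendant '[{"tx":0.005,"ty":0.05,"tz":0.006,"ax":0,"ay":0,"az":0},{"tx":0.005,"ty":0.1,"tz":0.006,"ax":0,"ay":0,"az":0},{"tx":0.005,"ty":0.14,"tz":0.006,"ax":0,"ay":0,"az":0},{"tx":0.005,"ty":0.156,"tz":0.006,"ax":0,"ay":0,"az":0},{"tx":0.005,"ty":0.156,"tz":0.006,"ax":0,"ay":0,"az":0},{"tx":-0.015,"ty":0.156,"tz":0.006,"ax":0,"ay":0,"az":0},{"tx":-0.035,"ty":0.156,"tz":0.006,"ax":0,"ay":0,"az":0},{"tx":-0.05,"ty":0.156,"tz":0.006,"ax":0,"ay":0,"az":0}]'; python3 - <<'E'
from h import *
st()
rows([(.60,-.2125,.1,10.1)])
E
```

```text
clock: 6.8
tcp_pos: [0.6667, -0.1978, 0.1061]
eef_rot: [-0.704, 0.705, 0.064, -0.06]
wrist_force: [2.7, 1.2, 2.2]
gripper_width: 0.0855
6.8 [ 0.6667 -0.1978  0.1061] jaw [-0.175  0.985 -0.002] app [ 0.005 -0.001 -1.   ] F [2.7 1.2 2.2] 0.086 q [-0.29  0.55  0.02  1.04  0.   -0.46]
{"tx":-0.091,"ty":0.008,"tz":-0.004,"ax":0.001,"ay":-0.000,"az":0.003}
```

```bash
python3 -m pendant '[{"tx":-0.02,"ty":0.005,"tz":0,"ax":0,"ay":0,"az":0},{"tx":-0.04,"ty":0.005,"tz":0,"ax":0,"ay":0,"az":0},{"tx":-0.055,"ty":0.005,"tz":0,"ax":0,"ay":0,"az":0},{"tx":-0.07,"ty":0.005,"tz":0,"ax":0,"ay":0,"az":0},{"tx":-0.085,"ty":0.005,"tz":0,"ax":0,"ay":0,"az":0},{"tx":-0.098,"ty":0.005,"tz":0,"ax":0,"ay":0,"az":0},{"tx":-0.11,"ty":0.005,"tz":0,"ax":0,"ay":0,"az":0},{"tx":-0.11,"ty":0.005,"tz":0,"ax":0,"ay":0,"az":0},{"tx":-0.11,"ty":-0.05,"tz":0,"ax":0,"ay":0,"az":0},{"tx":-0.11,"ty":-0.1,"tz":0,"ax":0,"ay":0,"az":0}]';python3 -m pendant '[{"tx":0,"ty":-0.06,"tz":0,"ax":0,"ay":0,"az":0},{"tx":-0.06,"ty":-0.06,"tz":0,"ax":0,"ay":0,"az":0},{"tx":-0.12,"ty":-0.06,"tz":0,"ax":0,"ay":0,"az":0},{"tx":-0.18,"ty":-0.06,"tz":0,"ax":0,"ay":0,"az":0},{"tx":-0.24,"ty":-0.06,"tz":0,"ax":0,"ay":0,"az":0},{"tx":-0.24,"ty":-0.06,"tz":0,"ax":0,"ay":0,"az":0}]'; python3 - <<'E'
from h import *
st(); a=imaging.camera("scene"); t=imaging.camera("top"); cv2.imwrite('pics/s4.png',np.vstack([a[100:300,100:480],t[80:300,90:470]]).repeat(1,0))
E
```

```text
clock: 7.8
tcp_pos: [0.5829, -0.2117, 0.178]
eef_rot: [0.705, -0.704, -0.061, 0.063]
wrist_force: [1.1, -0.7, 0.2]
gripper_width: 0.0853
clock: 8.4
tcp_pos: [0.4018, -0.2435, 0.223]
eef_rot: [0.705, -0.704, -0.06, 0.062]
wrist_force: [1.2, -0.5, 0.8]
gripper_width: 0.0852
8.4 [ 0.4018 -0.2435  0.223 ] jaw [-0.172  0.985  0.001] app [-0.003  0.    -1.   ] F [ 1.2 -0.5  0.8] 0.085 q [-0.54  0.08 -0.36  1.14 -0.   -0.72]
```

View pics/s4.png

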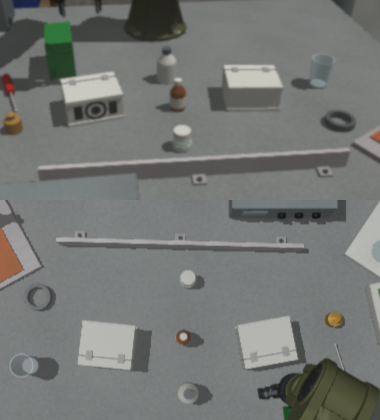

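Both crates are tipped, and the stamp (ring, dot and bars) shows on the right one at about (95,110) in the scene crop. Now I measure its resting pose.

```bash
cat >> h.py <<'E'
def lying(r0,r1,c0,c1,q=True):
    img=imaging.camera("top"); c=imaging.calibration("top")
    g=cv2.cvtColor(img,cv2.COLOR_BGR2GRAY)[r0:r1,c0:c1]; n,l,s,_=cv2.connectedComponentsWithStats((g>140).astype(np.uint8))
    i=1+np.argmax(s[1:,4]); b=cv2.boxPoints(cv2.minAreaRect(np.argwhere(l==i)[:,::-1].astype(np.float32)))+[c0,r0]
    w=ray(c,b,.08)[:,:2]; w=w[np.argsort(w[:,0])]  # two near, two far
    f=w[2:]; f=f[np.argsort(f[:,1])]; e=f[1]-f[0]
    print('ctr',w.mean(0).round(4),'far edge',f.round(4).tolist(),'yaw',np.degrees(np.arctan2(-e[0],e[1])).round(2),'size',np.linalg.norm(e).round(4),np.linalg.norm(w[:2].mean(0)-w[2:].mean(0)).round(4))
E
python3 - <<'E'
from h import *
lying(190,260,320,395)
lying(190,260,160,230)
rows([(.42,-.235,.045,10.1)])
E
```

```text
ctr [ 0.524  -0.2239] far edge [[0.6007, -0.2899], [0.5729, -0.1364]] yaw 10.26 size 0.156 0.1274
ctr [0.519  0.2224] far edge [[0.5739, 0.1389], [0.5911, 0.2929]] yaw -6.4 size 0.1549 0.1276
{"tx":0.018,"ty":0.238,"tz":0.009,"ax":0.000,"ay":-0.000,"az":0.001}
```

```bash
python3 -m pendant '[{"tx":0.01,"ty":0.06,"tz":0.008,"ax":0,"ay":0,"az":0},{"tx":0.01,"ty":0.12,"tz":0.008,"ax":0,"ay":0,"az":0},{"tx":0.01,"ty":0.18,"tz":0.008,"ax":0,"ay":0,"az":0},{"tx":0.01,"ty":0.23,"tz":0.008,"ax":0,"ay":0,"az":0},{"tx":0.01,"ty":0.25,"tz":0.008,"ax":0,"ay":0,"az":0},{"tx":0.01,"ty":0.25,"tz":0.008,"ax":0,"ay":0,"az":0},{"tx":0.03,"ty":0.25,"tz":0.008,"ax":0,"ay":0,"az":0},{"tx":0.045,"ty":0.25,"tz":0.008,"ax":0,"ay":0,"az":0},{"tx":0.06,"ty":0.25,"tz":0.008,"ax":0,"ay":0,"az":0}]'; python3 - <<'E'
from h import *
st()
rows([(.55,-.224,.035,4),(.64,-.212,.035,-2)])
E
```

```text
clock: 9.5
tcp_pos: [0.4524, -0.2303, 0.037]
eef_rot: [-0.704, 0.705, 0.063, -0.061]
wrist_force: [-5.4, -2.3, 3.7]
gripper_width: 0.0858
9.5 [ 0.4524 -0.2303  0.037 ] jaw [-0.175  0.985 -0.002] app [ 0.002 -0.002 -1.   ] F [-5.4 -2.3  3.7] 0.086 q [-0.47  0.31 -0.54  0.72 -0.   -0.65]
{"tx":0.130,"ty":0.003,"tz":-0.015,"ax":0.001,"ay":0.068,"az":0.001}
{"tx":0.251,"ty":0.003,"tz":-0.020,"ax":0.001,"ay":0.134,"az":0.001}
```

```bash
python3 -m pendant '[{"tx":0.018,"ty":0,"tz":-0.002,"ax":0,"ay":0.008,"az":0},{"tx":0.036,"ty":0,"tz":-0.004,"ax":0,"ay":0.018,"az":0},{"tx":0.054,"ty":0,"tz":-0.006,"ax":0,"ay":0.028,"az":0},{"tx":0.072,"ty":0,"tz":-0.008,"ax":0,"ay":0.038,"az":0},{"tx":0.09,"ty":0,"tz":-0.01,"ax":0,"ay":0.048,"az":0},{"tx":0.108,"ty":0,"tz":-0.012,"ax":0,"ay":0.058,"az":0},{"tx":0.126,"ty":0,"tz":-0.015,"ax":0,"ay":0.068,"az":0},{"tx":0.144,"ty":0,"tz":-0.016,"ax":0,"ay":0.078,"az":0}]'; python3 - <<'E'
from h import *
st(); lying(150,240,320,395)
rows([(.64,-.212,.035,-2)])
E
```

```text
clock: 10.3
tcp_pos: [0.5592, -0.2227, 0.0354]
eef_rot: [-0.707, 0.707, 0.018, -0.018]
wrist_force: [-4.5, -1.1, 2.4]
gripper_width: 0.0851
10.3 [ 0.5592 -0.2227  0.0354] jaw [-0.052  0.999 -0.   ] app [-0. -0. -1.] F [-4.5 -1.1  2.4] 0.085 q [-0.38  0.46 -0.31  0.8  -0.   -0.43]
ctr [ 0.6355 -0.228 ] far edge [[0.7007, -0.3007], [0.6928, -0.1502]] yaw 3.02 size 0.1507 0.1225
{"tx":0.105,"ty":0.001,"tz":0.009,"ax":0.000,"ay":0.055,"az":0.002}
```

```bash
python3 -m pendant '[{"tx":0.016,"ty":0,"tz":0.001,"ax":0,"ay":0.008,"az":0},{"tx":0.032,"ty":0,"tz":0.002,"ax":0,"ay":0.016,"az":0},{"tx":0.048,"ty":0,"tz":0.003,"ax":0,"ay":0.025,"az":0},{"tx":0.064,"ty":0,"tz":0.004,"ax":0,"ay":0.035,"az":0},{"tx":0.08,"ty":0,"tz":0.005,"ax":0,"ay":0.045,"az":0},{"tx":0.095,"ty":0,"tz":0.007,"ax":0,"ay":0.055,"az":0},{"tx":0.105,"ty":0,"tz":0.008,"ax":0,"ay":0.055,"az":0},{"tx":0.11,"ty":0,"tz":0.008,"ax":0,"ay":0.055,"az":0}]'; python3 - <<'E'
from h import *
st(); lying(100,215,320,395)
a=imaging.camera("top"); t=imaging.camera("scene"); cv2.imwrite('pics/t5.png',np.vstack([a[100:240,260:420].repeat(3,0).repeat(3,1)]))
rows([(.67,-.212,.035,-2)])
E
```

```text
clock: 11.15
tcp_pos: [0.641, -0.212, 0.0354]
eef_rot: [0.707, -0.707, 0.012, -0.012]
wrist_force: [-3.4, 0.7, 1.8]
gripper_width: 0.0854
11.15 [ 0.641  -0.212   0.0354] jaw [0.033 0.999 0.   ] app [ 0.  0. -1.] F [-3.4  0.7  1.8] 0.085 q [-0.32  0.58 -0.11  0.88  0.   -0.29]
ctr [ 0.7192 -0.1895] far edge [[0.7788, -0.2372], [0.7794, -0.1436]] yaw -0.37 size 0.0935 0.1198
{"tx":0.039,"ty":0.001,"tz":0.002,"ax":-0.000,"ay":0.001,"az":0.001}
```

View pics/t5.png

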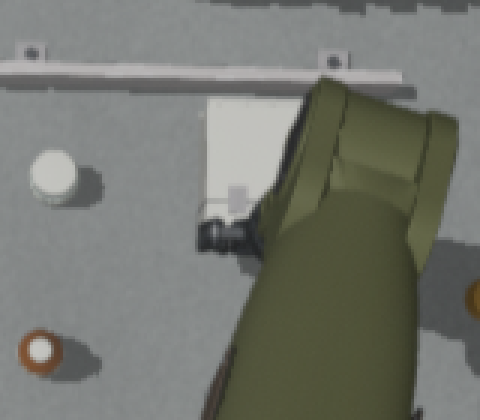

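The crate is nearly square to the rail with about 15–25 mm left (the arm hides part of it). I'll advance in small steps and watch the force.

```bash
python3 -m pendant '[{"tx":0.005,"ty":0,"tz":0,"ax":0,"ay":0,"az":0},{"tx":0.01,"ty":0,"tz":0,"ax":0,"ay":0,"az":0},{"tx":0.014,"ty":0,"tz":0,"ax":0,"ay":0,"az":0}]'; python3 -m pendant '[{"tx":0.004,"ty":0,"tz":0,"ax":0,"ay":0,"az":0},{"tx":0.007,"ty":0,"tz":0,"ax":0,"ay":0,"az":0},{"tx":0.007,"ty":0,"tz":0,"ax":0,"ay":0,"az":0}]'
```

```text
clock: 11.6
tcp_pos: [0.6504, -0.2128, 0.0358]
eef_rot: [-0.707, 0.707, -0.012, 0.012]
wrist_force: [-4.4, 0.6, 3.0]
gripper_width: 0.0855
clock: 11.9
tcp_pos: [0.6564, -0.213, 0.0356]
eef_rot: [-0.707, 0.707, -0.012, 0.012]
wrist_force: [-2.4, -0.4, 1.7]
gripper_width: 0.0853
```

```bash
python3 -m pendant '[{"tx":0.003,"ty":0,"tz":0,"ax":0,"ay":0,"az":0},{"tx":0.006,"ty":0,"tz":0,"ax":0,"ay":0,"az":0}]'; python3 -m pendant '[{"tx":0.003,"ty":0,"tz":0,"ax":0,"ay":0,"az":0},{"tx":0.006,"ty":0,"tz":0,"ax":0,"ay":0,"az":0}]'
```

```text
clock: 12.1
tcp_pos: [0.6603, -0.213, 0.0355]
eef_rot: [-0.707, 0.707, -0.012, 0.012]
wrist_force: [-3.7, -0.9, 2.6]
gripper_width: 0.0853
clock: 12.3
tcp_pos: [0.665, -0.2131, 0.0355]
eef_rot: [0.707, -0.707, 0.012, -0.012]
wrist_force: [-3.0, -0.1, 2.1]
gripper_width: 0.0854
```

```bash
python3 -m pendant '[{"tx":0.003,"ty":0,"tz":0,"ax":0,"ay":0,"az":0},{"tx":0.005,"ty":0,"tz":0,"ax":0,"ay":0,"az":0}]'; python3 -m pendant '[{"tx":0.003,"ty":0,"tz":0,"ax":0,"ay":0,"az":0},{"tx":0.003,"ty":0,"tz":0,"ax":0,"ay":0,"az":0}]'
```

```text
clock: 12.5
tcp_pos: [0.667, -0.2132, 0.0354]
eef_rot: [0.707, -0.707, 0.013, -0.01]
wrist_force: [-13.4, 0.9, 9.2]
gripper_width: 0.0854
clock: 12.7
tcp_pos: [0.6669, -0.2132, 0.0354]
eef_rot: [0.707, -0.707, 0.014, -0.009]
wrist_force: [-17.4, 0.4, 12.3]
gripper_width: 0.085
```

The force rose to 17 N without motion, so the crate is against the rail. Backing off and checking.

```bash
python3 -m pendant '[{"tx":-0.02,"ty":0,"tz":0,"ax":0,"ay":0,"az":0},{"tx":-0.06,"ty":0,"tz":0,"ax":0,"ay":0,"az":0},{"tx":-0.1,"ty":-0.03,"tz":0,"ax":0,"ay":0,"az":0},{"tx":-0.14,"ty":-0.08,"tz":0,"ax":0,"ay":0,"az":0},{"tx":-0.2,"ty":-0.14,"tz":0,"ax":0,"ay":0,"az":0},{"tx":-0.26,"ty":-0.2,"tz":0,"ax":0,"ay":0,"az":0},{"tx":-0.3,"ty":-0.24,"tz":0,"ax":0,"ay":0,"az":0},{"tx":-0.3,"ty":-0.24,"tz":0,"ax":0,"ay":0,"az":0},{"tx":-0.3,"ty":-0.24,"tz":0,"ax":0,"ay":0,"az":0}]'; python3 - <<'E'
from h import *
st(); lying(132,215,320,395); lying(190,260,160,230)
a=imaging.camera("top"); b=imaging.camera("scene"); cv2.imwrite('pics/t6.png',np.vstack([a[100:250,150:410],b[130:300,140:400]]).repeat(2,0).repeat(2,1)[:600])
cv2.imwrite('pics/full.png',a)
g=cv2.cvtColor(a,cv2.COLOR_BGR2GRAY)
for k in (322,330,345,360,370): print(k,g[118:142,k])
E
```

```text
clock: 13.6
tcp_pos: [0.4471, -0.2067, 0.2188]
eef_rot: [-0.706, 0.708, -0.01, 0.014]
wrist_force: [0.5, 0.2, 0.9]
gripper_width: 0.0854
13.6 [ 0.4471 -0.2067  0.2188] jaw [ 0.034  0.999 -0.002] app [ 0.006 -0.002 -1.   ] F [0.5 0.2 0.9] 0.085 q [-0.43  0.11 -0.33  1.12  0.   -0.4 ]
ctr [ 0.7275 -0.225 ] far edge [[0.7784, -0.2995], [0.7793, -0.1521]] yaw -0.37 size 0.1474 0.1028
ctr [0.5193 0.2225] far edge [[0.5745, 0.1389], [0.5918, 0.2931]] yaw -6.4 size 0.1552 0.1282
322 [130 129 130 135 152 164 165 151 116  94  91  86  87 109 126 127 126 126
 127 127 127 126 126 125]
330 [130 128 127 125 145 167 175 178 178 177 177 177 177 177 178 178 179 180
 180 181 180 181 180 181]
345 [126 127 128 132 149 164 173 177 177 179 180 180 180 180 180 180 180 180
 181 180 181 181 181 181]
360 [125 125 126 126 131 151 169 172 176 182 181 180 180 180 180 180 180 180
 181 180 180 180 181 181]
370 [121  86  75  77 100 143 168 176 178 179 180 180 180 180 180 180 180 180
 181 180 180 180 180 180]
```

View pics/t6.png

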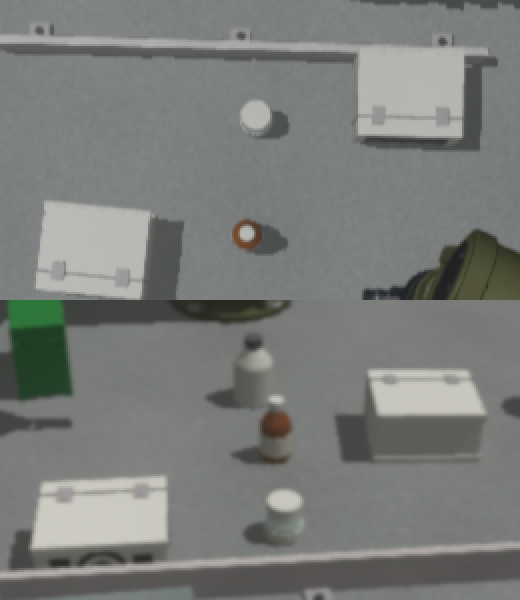

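```bash
python3 - <<'E'
from h import *
a=cv2.imread('pics/full.png'); c=imaging.calibration("top"); g=cv2.cvtColor(a,cv2.COLOR_BGR2GRAY).astype(float)
def edge(cols,r0,r1,th,z):
    e=[]
    for k in cols:
        v=g[r0:r1,k]; i=np.where((v[:-1]>=th)&(v[1:]<th))[0][0]; e.append([k,r0+i+(v[i]-th)/(v[i]-v[i+1])])
    w=ray(c,e,z); p=np.polyfit(w[:,1],w[:,0],1); print('x=%.4f at y=-.225, slope %.4f (yaw %.2f)'%(np.polyval(p,-.225),p[0],-np.degrees(np.arctan(p[0]))),'res',np.std(w[:,0]-np.polyval(p,w[:,1])).round(4))
edge(range(333,378,2),155,180,150,.08)
edge(range(160,322,4),116,135,135,.05); edge(list(range(160,322,4))+[383,386],116,135,135,.05)
E
```

```text
x=0.6845 at y=-.225, slope -0.0307 (yaw 1.76) res 0.0116
x=0.8019 at y=-.225, slope 0.0331 (yaw -1.90) res 0.0005
x=0.8020 at y=-.225, slope 0.0329 (yaw -1.88) res 0.0005
```

```bash
python3 - <<'E'
from h import *
a=cv2.imread('pics/full.png'); c=imaging.calibration("top"); g=cv2.cvtColor(a,cv2.COLOR_BGR2GRAY).astype(float)
def fit(w,ax):
    i=1-ax; k=np.ones(len(w),bool)
    for _ in range(4):
        p=np.polyfit(w[k,i],w[k,ax],1); r=w[:,ax]-np.polyval(p,w[:,i]); k=abs(r)<max(.0012,1.5*np.median(abs(r)))
    return p,k.sum(),r[k].std()
e=[]
for k in range(332,379):
    v=g[150:182,k]; i=np.where(v>150)[0][-1]; e.append([k,150+i+(v[i]-150)/(v[i]-v[i+1])])
w=ray(c,e,.08); p,n,s=fit(w,0); print('near edge x %.4f yaw %.2f'%(np.polyval(p,-.225),-np.degrees(np.arctan(p[0]))),n,s)
for r,dirn in((( 315,345),-1),((365,392),1)):
    e=[]
    for y in range(130,160):
        v=g[y,r[0]:r[1]]
        i=np.where(v>150)[0][0 if dirn<0 else -1]; j=i+dirn; e.append([r[0]+i+dirn*(v[i]-150)/(v[i]-v[j]),y])
    w=ray(c,e,.08); p,n,s=fit(w,1); print('side y %.4f yaw %.2f'%(np.polyval(p,.74),np.degrees(np.arctan(p[0]))),n,s)
E
```

```text
near edge x 0.6774 yaw -2.07 47 0.0002952313656220428
side y -0.1502 yaw -0.88 28 0.00025261673674355846
side y -0.2988 yaw -3.07 29 0.0003146822943325543
```

The crate's yaw is -2.0° against -1.9° for the rail. Near edge plus 125 mm gives x = 0.802, which is the rail face, so it stands flat. Handing in.

```bash
python3 - <<'E'
from h import *
img=imaging.camera("top"); c=imaging.calibration("top")
for n,z in dict(reagent_bottle=.06,jar=.04,beaker=.05,tape_roll=.02,weight=.04,wash_bottle=.06).items():
    d=imaging.regions_of("top",n)
    if d: print(n,ray(c,d[0]['position'][::-1],z)[0][:2].round(4))
from rig import workorder; print(workorder.hand_in())
E
```

```text
reagent_bottle [ 0.3808 -0.4679]
jar [ 0.7156 -0.0026]
beaker [0.4657 0.4668]
tape_roll [0.6711 0.4569]
weight [ 0.5943 -0.4241]
wash_bottle [ 0.3805 -0.0094]
the job is handed in; nothing more can be done
None
```

The job is done and handed in at about 14 s of the 70 s allowed. I tipped the left crate towards the robot first, and its underside was blank. The right crate, tipped next, showed the stamp. I pushed that one, lying as it was, against the dispatch rail until the force rose to 17 N and it stopped moving, then backed the arm away.

**Last checks:**
- **Stamped crate:** its angle is about -2.0° against about -1.9° for the rail. Its near edge plus the 125 mm height gives x = 0.802 m, which matches the rail face, so it stands flat. Single side-edge fits scattered by about 1° around that. My first fit of the near edge came out at +1.8° but was bad (12 mm scatter), so I replaced it with a robust one.
- **Plain crate:** it was in the same place to within 1 mm before and after the push.
- **Other things:** the final network readings for the jar, beaker, tape roll, weight and wash bottle were within about 4–16 mm of the first ones. The arm never went near the beaker or tape roll at their height, so I put this down to network error. The reagent bottle was reported at (0.38, -0.47), which is the screwdriver's place and so a false detection; the last picture, taken just before hand-in, shows the bottle standing at its original spot. I did not re-measure the screwdriver or the green look-alike box; no move went near either at bench level.

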